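# Walk the riveting block round to the fence

### The job

The heavy steel riveting block has been left end-on to the beech fence on the clockmaker's bench. With fingertip pushes only, never gripping or lifting it, walk it round until one of its long sides faces the fence, and then push it up so that this long side lies flat against the fence, backed by it over its whole length. Do not let the block run against the fence while it is still askew, leave the things standing about where they are, and finish with the hand clear.

Things in the scene. Friction and masses are not known exactly. Their poses are not given: they have to be found in the camera images.
- riveting_block: plain steel riveting block with rows of dark holes in its top, loose, flat on the bench: 96 mm (its x) by 130 mm (its y) by 24 mm high, 1.5 to 2.4 kg, too wide to grip, takes 7 to 17 N to slide. Origin at the centre of its underside, z up. Starts with its long axis square to the fence, give or take 35 degrees, at least 45 mm clear of it. Either long side (local x = -48 or +48 mm) will do
- fence: straight beech strip, fixed, 300 mm long (its y), 30 mm thick, 26 mm high, beyond the block from the robot. Origin at the foot of its working face (towards robot and block), midway along; x points square into the fence, y along it, z up. With the block flat against it the block's origin is at x = -48 mm here; its long side is fully backed while that origin is within 85 mm of the middle in y
- cork_block: bystander, loose: cork block 75 by 55 by 24 mm with three upright steel pinions stuck in it, 58 mm high in all. Origin at the centre of its underside
- enamel_tin: bystander, loose: open round green enamel tin of click wheels, 84 mm across, 32 mm high. Origin at the centre of its underside
- sorting_dish: bystander, loose: shallow round boxwood dish, 88 mm across, 18 mm high. Origin at the centre of its underside
- escape_wheel: bystander, loose: brass escape wheel lying flat, 48 mm across, 4 mm thick. Origin at the centre of its underside

How it is judged:
On the way:
1. the block has been walked round until a long side faces the fence (within 10 degrees) (angle between the x axis of riveting_block and the x axis of fence, either way round below 0.175 rad), for 0.2 s.
At the end, for the whole second after the job is handed in: The block rests flat on the bench with one long side against the fence: parallel within 2 degrees, gap at its middle under 4 mm, its whole long side in front of the fence (block centre within 87 mm of the fence's middle), at rest (angle between the x axis of riveting_block and the x axis of fence, either way round below 0.035 rad and x of riveting_block in the frame of fence between -0.052 and -0.044 m and y of riveting_block in the frame of fence between -0.087 and 0.087 m and height (world z) of riveting_block below 0.003 m and linear speed of riveting_block below 0.01 m/s); the robot touches nothing.
It fails at once if the block is lifted or tipped off the bench (over 4 mm or about 3.5 degrees) (height (world z) of riveting_block above 0.004 m or angle between riveting_block's own z axis and vertical above 0.06 rad).
It fails at once if the block runs against the fence while more than 12 degrees askew (contact force between riveting_block and fence above 2 N and angle between the x axis of riveting_block and the x axis of fence, either way round above 0.21 rad).
It fails at once if a bystander (cork block, tin, dish or escape wheel) is moved more than 15 mm (distance of any of cork_block, enamel_tin, sorting_dish, escape_wheel from where it was at the start of the episode above 0.015 m).
It also fails if it takes over 59 s, if anything falls off the work surface, if the arm or the gripper's body presses on something with over 40 N, if the wrist force passes 120 N, or if a joint passes its speed limit or range.

### The arm

A 7-joint arm with a two-finger parallel gripper is mounted at the origin on the work surface. World frame = base frame: x ahead of the robot, y to its left, z up, the work surface at z = 0. Lengths are in m, angles in rad, forces in N, time in s.
With the tool pointing down it reaches from about 0.425 to 1.025 m from the base axis. Payload 9.4 kg.
Tool frame: the origin (TCP) lies at the very end of the fingers, on their centre line; the grasp point (between the pads) lies 19 mm behind it; y points along the fingers, z is the direction in which the jaws open and shut, and the axes are right-handed (so a half turn about y gives the same grasp; the last joint's range is limited). The gripper opens to 85 mm and grips with 20 to 120 N. Pads are 22 mm wide; open, the fingers measure 114 mm over their backs; the gripper's body (76 mm by 85 mm) begins 54 mm behind the grasp point. The pads swing forward as they close: fully open they stand 13 mm farther back than shut.
Start: joints at [1.193, 0.599, -0.003, 1.599, 0.002, 0.943, -0.08], TCP at [0.215, -0.692, 0.231] pointing down, gripper open.
Joint ranges: [-2.57, 2.57], [-0.35, 1.97], [-1.29, 1.29], [0.11, 2.56], [-1.05, 4.19], [0.11, 1.86], [-2.63, 2.63]. Speed limits (rad/s): [2.22, 2.22, 3.01, 3.01, 3.14, 3.14, 3.14].

### API

Orientations are given as a rotation vector (axis times angle).
In Python, from workcell import state, cams, job gives the robot as it stands. The module is installed in compiled form; this text tells all that it offers.
- The arm moves only by the shell command python3 -m handwheel 'ROWS' [OPENING] [FORCE]. ROWS is JSON, a list of rows, each an object with "delta_pos": the shift along the tool's x, y, z in mm, a list of three; "rot": the turn, a rotation vector about the tool's x, y, z in rad, a list of three. A call has 1 to 5 rows; each row shifts and turns the commanded pose from where the row before left it, along the tool's axes as they then stand; what a row does not reach is not made up. A row lasts 1/12 s, in which the tool goes at most 41.7 mm and 7.16 degrees, less where a joint would pass 70% of its speed; a pose out of reach is approached as far as the arm can. A call is refused whole if a number of a shift passes 41.7 or a number of a turn 0.125, either way. A call with a gripper value outside its range is refused whole. OPENING is the opening, from 0 (shut) to 1 (fully open), set as the call begins (- or left out, the last holds). The fingers move at their own pace and stop on an object; FORCE is the grip in N (left out, the last holds). Time passes only in rows, so rows that do not move let the fingers close. It gives the time, the measured TCP pose, the force and the opening at its end, in the units of the state.
- state(): the state, without advancing time (a new reading comes with each control period).
- cams.camera(name): name is "scene" or "top"; returns the picture (384x512x3 uint8, red, green, blue); there is no depth.
- cams.camera_info(name): a dict with "vfov" (degrees; the focal length in pixels is half the picture's height over the tangent of half this angle, whatever the lens; pixels are square), "cx", "cy" (the principal point, pixels), "pose" (4x4, takes a point from camera to world coordinates). Camera axes: x right, y down, z forward; pixel columns grow to the right and rows downward; lengths in m; the calibration is good to about 2 mm. A picture is of the moment at which its call begins. camera_info takes no time and is no camera call.
- job.finish_job(): hands the job in, once; it reports no verdict.
The state is a dict: "t": time; "qpos": joint angles; "joint_vel": joint speeds; "effort": joint torques, N m; "tool_pos": TCP position; "tcp_rot": TCP orientation; "wrist_force": force on the tool from outside, world axes, zero at the start; "ft_torque": the same for the moment, N m; "finger_gap": finger opening in m.
Only numpy, scipy, OpenCV 4.12 (cv2) and the standard library are available. Lean on these libraries where they do the work, as an engineer would, in place of code of your own. Each camera call takes 0.05 s, during which the arm holds its last target.

## Working session

There is one attempt and no reset: what is moved stays moved. The work goes in short steps, Python scripts to look and compute and a shell command to move; the robot and the scene stay as the last step left them, time stands still between calls to the robot, and variables do not carry over. Pictures are saved under pics/ and viewed, and the job is handed in when it is done.

```bash
mkdir -p pics; ls
python3 - <<'E'
from workcell import state,cams,job
import cv2
s=state();print(s)
for n in("scene","top"):
    i=cams.camera_info(n);print(n,i)
    cv2.imwrite(f"pics/{n}0.png",cams.camera(n)[:,:,::-1])
E
```

```text
pics
{'t': 0.0, 'qpos': array([ 1.19332348,  0.60018497, -0.0025615 ,  1.60011145,  0.00179979,
        0.94290443, -0.07983067]), 'joint_vel': array([ 3.84602471e-04, -1.83781130e-03, -8.47040778e-04,  1.55013046e-03,
       -8.89365087e-05, -1.46500041e-03, -1.38078364e-03]), 'effort': array([ 1.59586361e-03, -7.76466680e+01,  1.56574834e+00, -2.58010054e+01,
        1.24696011e-02,  8.84121138e-03,  1.86336587e-05]), 'tool_pos': array([ 0.21464466, -0.69200906,  0.23038004]), 'tcp_rot': array([-0.31253985,  2.06131024, -2.05805693]), 'wrist_force': array([-0.43560138, -0.24745023,  0.37536487]), 'ft_torque': array([-0.03653738,  0.01208243,  0.00294802]), 'finger_gap': 0.08521838341464757}
scene {'vfov': 43.091104462296265, 'cx': 261.3929384949689, 'cy': 196.2179209042045, 'pose': array([[ 0.694175  ,  0.58399907, -0.4207923 ,  1.09664952],
       [ 0.7197188 , -0.55402157,  0.41840764, -0.5198352 ],
       [ 0.01122166, -0.59330025, -0.80490303,  1.04058744],
       [ 0.        ,  0.        ,  0.        ,  1.        ]])}
top {'vfov': 42.45679750212353, 'cx': 252.71649408832587, 'cy': 190.6510065864907, 'pose': array([[ 0.00582513, -0.98860636,  0.15041121,  0.4414453 ],
       [-0.99994395, -0.00442871,  0.00961731, -0.00844739],
       [-0.0088416 , -0.1504588 , -0.98857674,  1.1371276 ],
       [ 0.        ,  0.        ,  0.        ,  1.        ]])}
```

View pics/top0.png

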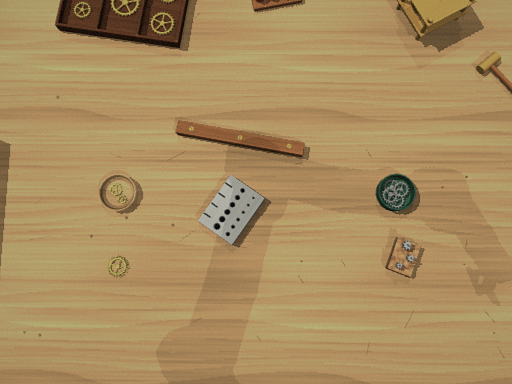

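View pics/scene0.png

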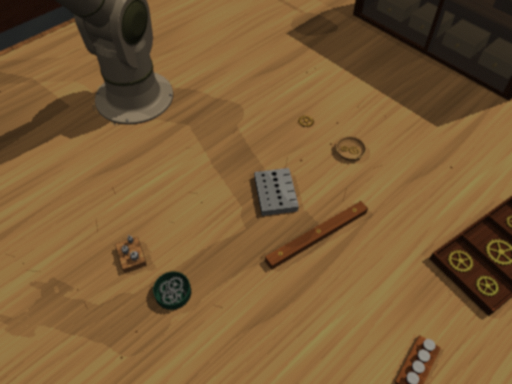

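The top view shows the block at about (232,210), the fence from (178,128) to (303,150), the dish at (118,192), the wheel at (118,266), the tin at (396,193) and the cork at (404,257). The scene view agrees.

```bash
cat > h.py <<'E'
import numpy as np,cv2
from workcell import state,cams
def ray(n,uv,z):
    i=cams.camera_info(n);f=192/np.tan(np.radians(i["vfov"])/2)
    uv=np.atleast_2d(uv).astype(float);P=np.array(i["pose"])
    d=np.c_[(uv[:,0]-i["cx"])/f,(uv[:,1]-i["cy"])/f,np.ones(len(uv))]@P[:3,:3].T
    o=P[:3,3];return (o+d*((z-o[2])/d[:,2])[:,None])[:,:2]
def big(m,roi):
    k=np.zeros_like(m);x0,y0,x1,y1=roi;k[y0:y1,x0:x1]=m[y0:y1,x0:x1]
    c,_=cv2.findContours(k,cv2.RETR_EXTERNAL,cv2.CHAIN_APPROX_NONE)
    return max(c,key=cv2.contourArea)[:,0,:]
def rect(w):
    (c,s,a)=cv2.minAreaRect((w*1000).astype(np.float32))
    if s[0]<s[1]: s=(s[1],s[0]);a+=90
    return np.array(c)/1000,s,((a+90)%180)-90   # centre, (long,short) mm, long axis angle deg from world x
def block(n,im,roi,thr=120):
    hsv=cv2.cvtColor(im,cv2.COLOR_RGB2HSV)
    m=((hsv[:,:,1]<60)&(hsv[:,:,2]>thr)).astype(np.uint8)*255
    m=cv2.morphologyEx(m,cv2.MORPH_CLOSE,np.ones((7,7)))
    m=cv2.morphologyEx(m,cv2.MORPH_OPEN,np.ones((5,5)))
    return rect(ray(n,big(m,roi),.024)),m
E
python3 - <<'E'
from h import *
im=cv2.imread("pics/top0.png")[:,:,::-1].copy()
hsv=cv2.cvtColor(im,cv2.COLOR_RGB2HSV)
for p in [(232,190),(222,222),(215,135),(280,146),(230,160),(255,225),(232,240)]:print(p,hsv[p[1],p[0]])
for t in(90,120,140):
    r,m=block("top",im,(170,160,320,270),t);print(t,r)
sc=cv2.imread("pics/scene0.png")[:,:,::-1].copy()
for t in(60,90,120,140):print("scene",t,block("scene",sc,(230,150,330,240),t)[0])
f=((hsv[:,:,0]<14)&(hsv[:,:,1]>110)&(hsv[:,:,2]<190)).astype(np.uint8)*255
cv2.imwrite("pics/m0.png",np.hstack([m,f]))
print("fence",rect(ray("top",big(f,(160,110,325,165)),.026)))
for nm,uv,z in[("dish",(118,192),.018),("wheel",(118,266),.004),("tin",(396,193),.03),("cork",(404,257),.024)]:print(nm,ray("top",uv,z))
big4=cv2.resize(im[100:260,150:330],None,fx=4,fy=4,interpolation=cv2.INTER_CUBIC)[:600,:,::-1];cv2.imwrite("pics/z0.png",big4)
E
```

```text
(232, 190) [ 28  17 178]
(222, 222) [ 33  18 140]
(215, 135) [ 12 159 141]
(280, 146) [ 13 155 146]
(230, 160) [ 16 121 150]
(255, 225) [ 17 119 170]
(232, 240) [ 24  17 154]
90 (array([0.56885272, 0.05164043]), (129.73959350585938, 95.89845275878906), -34.722415924072266)
120 (array([0.56908557, 0.05223792]), (129.44174194335938, 94.65104675292969), -34.722412109375)
140 (array([0.56903357, 0.05238863]), (128.97605895996094, 94.54413604736328), -34.55658721923828)
scene 60 (array([0.57318646, 0.05107737]), (130.42782592773438, 95.5135498046875), -34.86130142211914)
scene 90 (array([0.57281458, 0.05338226]), (127.02998352050781, 92.32012939453125), -34.6741943359375)
scene 120 (array([0.57905109, 0.08529882]), (99.8706283569336, 34.55694580078125), -38.60141372680664)Traceback (most recent call last):
  File "<stdin>", line 8, in <module>
  File "h.py", line 21, in block
    return rect(ray(n,big(m,roi),.024)),m
                      ~~~^^^^^^^
  File "h.py", line 11, in big
    return max(c,key=cv2.contourArea)[:,0,:]
           ~~~^^^^^^^^^^^^^^^^^^^^^^^
ValueError: max() iterable argument is empty
```

Run:
```python
from h import *
im=cv2.imread("pics/top0.png")[:,:,::-1].copy()
hsv=cv2.cvtColor(im,cv2.COLOR_RGB2HSV)
f=((hsv[:,:,0]<15)&(hsv[:,:,1]>135)&(hsv[:,:,2]<185)).astype(np.uint8)*255
c=big(f,(160,110,325,165));w=ray("top",c,.026);r=rect(w);print("fence",r)
print(cv2.boxPoints(((r[0][0],r[0][1]),(r[1][0]/1000,r[1][1]/1000),r[2])))
v=im[:,:,::-1].copy();cv2.drawContours(v,[c.reshape(-1,1,2)],-1,(0,0,255),1)
cv2.imwrite("pics/z0.png",cv2.resize(v[100:250,150:330],None,fx=4,fy=4,interpolation=cv2.INTER_NEAREST))
for nm,uv,z in[("dish",(118,192),.018),("wheel",(118,266),.004),("tin",(396,193),.03),("cork",(404,257),.024)]:print(nm,ray("top",uv,z))
sc=cv2.imread("pics/scene0.png")[:,:,::-1].copy();hs=cv2.cvtColor(sc,cv2.COLOR_RGB2HSV)
f=((hs[:,:,0]<15)&(hs[:,:,1]>135)&(hs[:,:,2]<185)).astype(np.uint8)*255
c=big(f,(255,195,380,275));v=sc[:,:,::-1].copy();cv2.drawContours(v,[c.reshape(-1,1,2)],-1,(0,0,255),1)
cv2.imwrite("pics/z1.png",cv2.resize(v[140:290,220:400],None,fx=4,fy=4,interpolation=cv2.INTER_NEAREST))
```

```text
fence (array([0.73304333, 0.03406692]), (298.7594909667969, 34.947227478027344), 79.65998077392578)
[[ 0.6890414  -0.10975055]
 [ 0.7234211  -0.11602321]
 [ 0.77704525  0.1778844 ]
 [ 0.7426655   0.18415704]]
dish [[0.60720319 0.31160088]]
wheel [[0.43933214 0.30762644]]
tin [[ 0.60597783 -0.32129186]]
cork [[ 0.46289345 -0.33532638]]
```

View pics/z0.png

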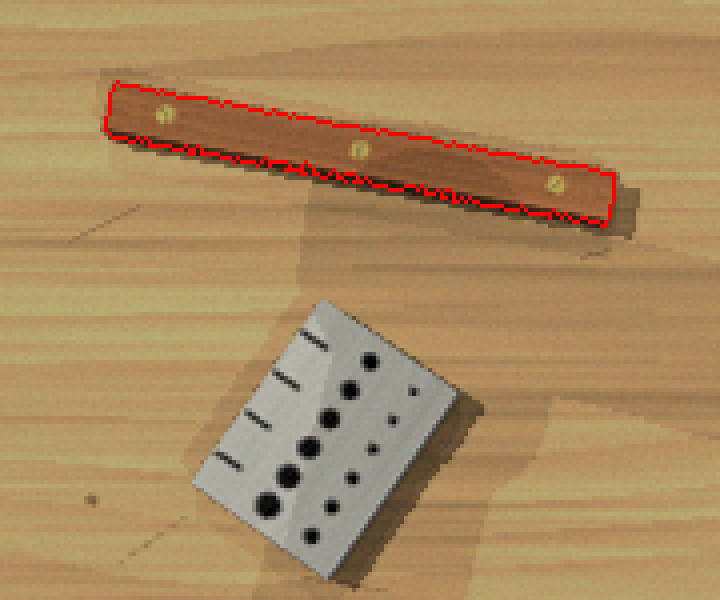

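View pics/z1.png

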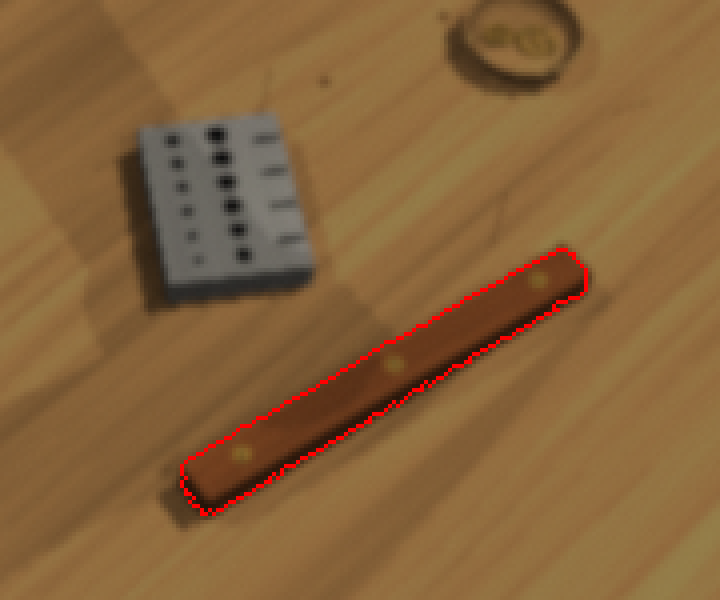

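```bash
cat >> h.py <<'E'
from scipy.spatial.transform import Rotation as Ro
def hand():
    s=state();R=Ro.from_rotvec(s["tcp_rot"]).as_matrix()
    return s,R
def show():
    s,R=hand();z=R[:,2];x=R[:,0]
    print("t",round(s["t"],2),"tcp",s["tool_pos"].round(4),"zaxis deg",np.degrees(np.arctan2(z[1],z[0])).round(2),"xaxis",np.degrees(np.arctan2(x[1],x[0])).round(2),"down",R[:,1].round(3),"F",s["wrist_force"].round(1),"gap",round(s["finger_gap"],4),"q",s["qpos"].round(2))
E
python3 - <<'E'
from h import *
show()
im=cv2.imread("pics/top0.png")[:,:,::-1].copy();hsv=cv2.cvtColor(im,cv2.COLOR_RGB2HSV)
# fence: line fit to back top edge and front top edge using R channel value
f=((hsv[:,:,0]<15)&(hsv[:,:,1]>135)&(hsv[:,:,2]<185)).astype(np.uint8)
g=((hsv[:,:,0]<16)&(hsv[:,:,1]>135)&(hsv[:,:,2]<185)&(hsv[:,:,2]>115)).astype(np.uint8)
B=[];F=[]
for u in range(184,298):
    r=np.nonzero(f[110:165,u])[0]+110; B.append((u,r.min()-.5))
    r=[v for v in np.nonzero(g[110:165,u])[0]+110 if v<r.min()+16]; F.append((u,max(r)+.5))
for nm,P in(("back",B),("front",F)):
    w=ray("top",np.array(P),.026);vx,vy,x0,y0=cv2.fitLine((w).astype(np.float32),cv2.DIST_HUBER,0,.001,.001).ravel()
    print(nm,"angle",np.degrees(np.arctan2(vy,vx)),"x at y=.034:",x0+(.034-y0)*vx/vy)
print("screws",ray("top",[(191.25,128.75),(240,137.25),(289.25,146.25)],.026))
print("scene front corners",ray("scene",[(265.5,256.2),(360.5,202.2)],.026))
E
```

```text
t 0.1 tcp [ 0.2147 -0.6921  0.2305] zaxis deg -72.76 xaxis -162.76 down [-0.001  0.001 -1.   ] F [-0.4  0.1 -0. ] gap 0.0852 q [ 1.19  0.6  -0.    1.6   0.    0.94 -0.08]
back angle 79.72486 x at y=.034: 0.7501742
front angle 79.81936 x at y=.034: 0.72151387
screws [[ 0.75517331  0.14586249]
 [ 0.73528115  0.03249772]
 [ 0.71435266 -0.08120822]]
scene front corners [[ 0.70040737 -0.10827653]
 [ 0.75574649  0.17951962]]
```

```bash
python3 -m handwheel '[{"delta_pos":[-26.5,0,-29.8],"rot":[0,0,0]},{"delta_pos":[-26.5,0,-29.8],"rot":[0,0,0]},{"delta_pos":[-26.5,0,-29.8],"rot":[0,0,0]},{"delta_pos":[-26.5,0,-29.8],"rot":[0,0,0]},{"delta_pos":[-26.5,0,-29.8],"rot":[0,0,0]}]' 1
python3 -m handwheel '[{"delta_pos":[-26.5,0,-29.8],"rot":[0,0,0]},{"delta_pos":[-26.5,0,-29.8],"rot":[0,0,0]},{"delta_pos":[-26.5,0,-29.8],"rot":[0,0,0]},{"delta_pos":[-26.5,0,-29.8],"rot":[0,0,0]},{"delta_pos":[-26.5,0,-29.8],"rot":[0,0,0]}]'
python3 -m handwheel '[{"delta_pos":[-26.5,0,-29.8],"rot":[0,0,0]},{"delta_pos":[-26.5,0,-29.8],"rot":[0,0,0]},{"delta_pos":[-26.5,0,-29.8],"rot":[0,0,0]},{"delta_pos":[-26.5,0,-29.8],"rot":[0,0,0]},{"delta_pos":[-26.5,0,-29.8],"rot":[0,0,0]}]'
python3 -m handwheel '[{"delta_pos":[0,0,0],"rot":[0,-0.11,0]},{"delta_pos":[0,0,0],"rot":[0,-0.11,0]},{"delta_pos":[0,0,0],"rot":[0,-0.11,0]},{"delta_pos":[0,0,0],"rot":[0,-0.11,0]},{"delta_pos":[0,0,0],"rot":[0,-0.11,0]}]'
cat > go.py <<'E'
import sys;from h import *
# target x y z(m), yaw deg -> remaining in tool axes
t=[float(a) for a in sys.argv[1:]]
show();s,R=hand()
print("tool mm",(R.T@(np.array(t[:3])-s["tool_pos"])*1000).round(1),end=" ")
y=np.degrees(np.arctan2(R[1,2],R[0,2]));d=(t[3]-y+180)%360-180
print("rot y",-np.radians(d).round(4))
E
python3 go.py .527 -.0097 .231 -34.7
```

```text
t: 0.52
tool_pos: [0.2975, -0.5089, 0.2309]
tcp_rot: [-0.312, 2.06, -2.059]
wrist_force: [1.0, 0.5, 0.3]
finger_gap: 0.0853
t: 0.93
tool_pos: [0.3798, -0.3275, 0.2312]
tcp_rot: [-0.312, 2.06, -2.06]
wrist_force: [1.1, 0.1, -1.5]
finger_gap: 0.0854
t: 1.35
tool_pos: [0.4623, -0.1459, 0.2313]
tcp_rot: [-0.312, 2.06, -2.06]
wrist_force: [0.9, -0.7, 0.6]
finger_gap: 0.0855
t: 1.77
tool_pos: [0.4619, -0.1474, 0.2311]
tcp_rot: [-0.783, 1.713, -1.713]
wrist_force: [0.2, 0.7, -0.3]
finger_gap: 0.0853
t 1.77 tcp [ 0.4619 -0.1474  0.2311] zaxis deg -40.9 xaxis -130.9 down [-0.001  0.    -1.   ] F [ 0.2  0.7 -0.3] gap 0.0853 q [ 0.37  0.32 -0.23  2.13  0.11  0.7  -0.65]
tool mm [-146.7    0.   -41. ] rot y -0.1083
```

```bash
python3 -m handwheel '[{"delta_pos":[0,0,0],"rot":[0,-0.108,0]},{"delta_pos":[-37.5,0,-6.2],"rot":[0,0,0]},{"delta_pos":[-37.5,0,-6.2],"rot":[0,0,0]},{"delta_pos":[-37.5,0,-6.2],"rot":[0,0,0]},{"delta_pos":[-37.5,0,-6.2],"rot":[0,0,0]}]'
python3 -m handwheel '[{"delta_pos":[0,40,0],"rot":[0,0,0]},{"delta_pos":[0,40,0],"rot":[0,0,0]},{"delta_pos":[0,40,0],"rot":[0,0,0]},{"delta_pos":[0,40,0],"rot":[0,0,0]},{"delta_pos":[0,30,0],"rot":[0,0,0]}]'
python3 - <<'E'
from h import *
im=cams.camera("scene");cv2.imwrite("pics/s1.png",cv2.resize(im[110:270,180:380],None,fx=4,fy=3.75,interpolation=cv2.INTER_CUBIC)[:,:,::-1])
im=cams.camera("top");cv2.imwrite("pics/t1.png",im[:,:,::-1])
E
python3 go.py .527 -.0097 .004 -34.7
```

```text
t: 2.18
tool_pos: [0.5282, -0.0096, 0.2312]
tcp_rot: [-0.854, 1.645, -1.645]
wrist_force: [1.3, -0.7, 1.0]
finger_gap: 0.0854
t: 2.6
tool_pos: [0.5269, -0.0106, 0.0385]
tcp_rot: [-0.857, 1.645, -1.643]
wrist_force: [1.0, -0.5, -0.3]
finger_gap: 0.0853
t 2.7 tcp [ 0.5252 -0.0105  0.0371] zaxis deg -35.0 xaxis -125.0 down [-0.008 -0.001 -1.   ] F [-0.3  1.  -0.2] gap 0.0855 q [ 0.01  0.68 -0.14  2.18  0.29  0.31 -0.99]
tool mm [-1.8 33.1  1.3] rot y -0.0053
```

View pics/s1.png

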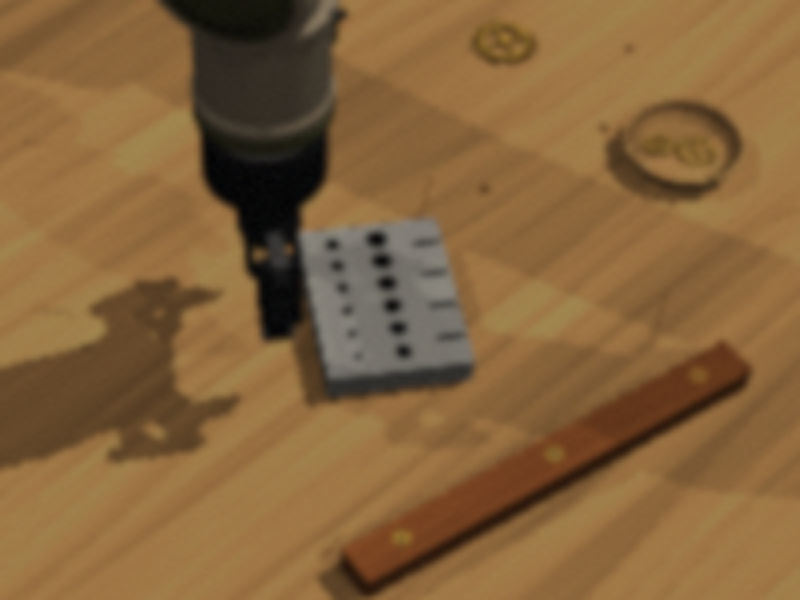

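View pics/t1.png

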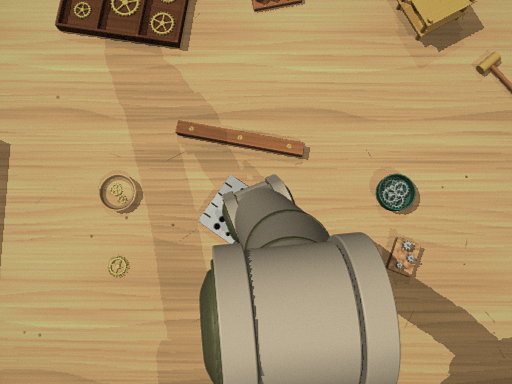

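```bash
cat >> h.py <<'E'
def proj(n,p):
    i=cams.camera_info(n);f=192/np.tan(np.radians(i["vfov"])/2);P=np.array(i["pose"])
    q=(np.atleast_2d(p)-P[:3,3])@P[:3,:3];return np.c_[f*q[:,0]/q[:,2]+i["cx"],f*q[:,1]/q[:,2]+i["cy"]]
E
python3 - <<'E'
from h import *
for z in(.024,.037,.050,.063):print(z,proj("scene",[.566,-.039,z]))
print(proj("scene",[.566,-.039,0]))
E
```

```text
0.024 [[248.20391973 206.72431039]]
0.037 [[248.1494947  203.76980689]]
0.05 [[248.09413747 200.7646977 ]]
0.063 [[248.03782387 197.70767138]]
[[248.30202567 212.0500658 ]]
```

Scene view: fingertip at about (249,199), which puts the open tips about 13 mm above the TCP, as the spec says. So I lower the TCP to about -4 mm, leaving the tips about 9 mm above the bench.

```bash
python3 -m handwheel '[{"delta_pos":[0,14,0],"rot":[0,0,0]},{"delta_pos":[0,14,0],"rot":[0,0,0]},{"delta_pos":[0,12,0],"rot":[0,0,0]},{"delta_pos":[0,0,0],"rot":[0,0,0]}]'
python3 go.py .527 -.0097 -.004 -34.7
```

```text
t: 3.03
tool_pos: [0.5279, -0.0107, 0.0013]
tcp_rot: [-0.855, 1.644, -1.644]
wrist_force: [-0.5, 0.6, -0.5]
finger_gap: 0.0853
t 3.03 tcp [ 0.5279 -0.0107  0.0013] zaxis deg -35.06 xaxis -125.06 down [-0.001 -0.    -1.   ] F [-0.5  0.6 -0.5] gap 0.0853 q [-0.02  0.74 -0.1   2.19  0.32  0.22 -1.01]
tool mm [-0.2  5.3 -1.3] rot y -0.0063
```

```bash
python3 -m handwheel '[{"delta_pos":[-3,5,0],"rot":[0,0,0]},{"delta_pos":[-4,0,0],"rot":[0,0,0]},{"delta_pos":[-4,0,0],"rot":[0,0,0]},{"delta_pos":[-4,0,0],"rot":[0,0,0]},{"delta_pos":[-3,0,0],"rot":[0,0,0]}]'
python3 go.py .527 -.0097 -.004 -34.7
```

```text
t: 3.45
tool_pos: [0.5381, 0.0037, -0.003]
tcp_rot: [-0.856, 1.644, -1.645]
wrist_force: [-4.2, -9.4, 5.1]
finger_gap: 0.0855
t 3.45 tcp [ 0.5381  0.0037 -0.003 ] zaxis deg -35.05 xaxis -125.05 down [-0.001 -0.001 -1.   ] F [-4.2 -9.4  5.1] gap 0.0855 q [-0.05  0.75 -0.1   2.17  0.31  0.23 -1.03]
tool mm [17.3  1.  -1.4] rot y -0.0062
```

```bash
python3 -m handwheel '[{"delta_pos":[-3.5,0,-3],"rot":[0,0.05,0]},{"delta_pos":[-3.5,0,-3],"rot":[0,0.05,0]},{"delta_pos":[-3.5,0,-3],"rot":[0,0.05,0]},{"delta_pos":[-3.5,0,-3],"rot":[0,0.05,0]},{"delta_pos":[-3.5,0,-3],"rot":[0,0.05,0]}]'
cat > look.py <<'E'
import sys;from h import *
n=sys.argv[1]; show()
im=cams.camera("scene")
(c,s,a),m=block("scene",im,(200,120,360,275),60)
c=c-np.array([.0045,0])   # scene -> top frame bias in x (both block and fence)
f=np.array([.7210,.0352]);fx=np.radians(-10.25);ex=np.array([np.cos(fx),np.sin(fx)]);ey=np.array([-ex[1],ex[0]])
print("block c",c.round(4),"size",np.round(s,1),"long axis",round(a,2),"| off parallel",round(((a-79.75+90)%180)-90,2),"| fence frame x,y mm",((c-f)@ex*1000).round(1),((c-f)@ey*1000).round(1))
h=state()["tool_pos"][:2];u=np.radians(a);
cv2.imwrite(f"pics/{n}.png",cv2.resize(im[110:270,180:380],None,fx=4,fy=3.75,interpolation=cv2.INTER_CUBIC)[:,:,::-1])
E
python3 look.py s2
```

```text
t: 3.87
tool_pos: [0.5343, 0.0242, -0.0034]
tcp_rot: [-0.676, 1.814, -1.816]
wrist_force: [-8.7, -10.1, 9.4]
finger_gap: 0.0852
t 3.87 tcp [ 0.5343  0.0242 -0.0034] zaxis deg -49.61 xaxis -139.61 down [-0.007 -0.004 -1.   ] F [ -8.7 -10.1   9.4] gap 0.0852 q [-0.12  0.75 -0.05  2.18  0.18  0.22 -1.19]
block c [0.5764 0.0607] size [130.9  96.3] long axis -49.37 | off parallel 50.88 | fence frame x,y mm -146.8 -0.7
```

View pics/s2.png

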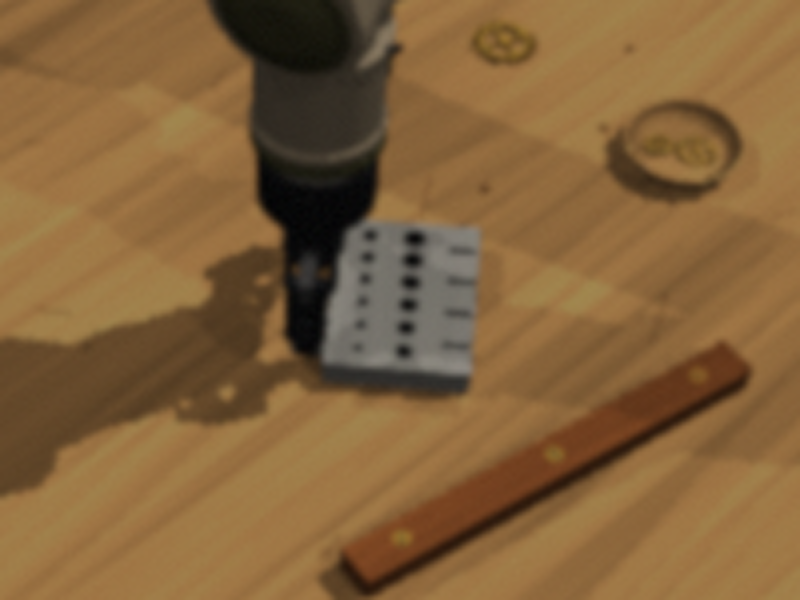

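The scene view shows the block at crop (400,300), still flush on both fingertips and turning with the hand (-49.4° against -49.6°). I continue the arc.

```bash
python3 -m handwheel '[{"delta_pos":[-4.9,0,-4.1],"rot":[0,0.07,0]},{"delta_pos":[-4.9,0,-4.1],"rot":[0,0.07,0]},{"delta_pos":[-4.9,0,-4.1],"rot":[0,0.07,0]},{"delta_pos":[-4.9,0,-4.1],"rot":[0,0.07,0]},{"delta_pos":[-4.9,0,-4.1],"rot":[0,0.07,0]}]'
python3 look.py s3
```

```text
t: 4.33
tool_pos: [0.5426, 0.0555, -0.0036]
tcp_rot: [-0.375, 2.031, -2.033]
wrist_force: [-11.5, -5.7, 6.9]
finger_gap: 0.0855
t 4.33 tcp [ 0.5426  0.0555 -0.0036] zaxis deg -69.66 xaxis -159.66 down [-0.01  -0.003 -1.   ] F [-11.5  -5.7   6.9] gap 0.0855 q [-0.21  0.76  0.    2.15 -0.01  0.24 -1.42]
block c [0.5959 0.0751] size [130.7  99.1] long axis -69.48 | off parallel 30.77 | fence frame x,y mm -130.2 17.0
```

```bash
python3 -m handwheel '[{"delta_pos":[-4.9,0,-4.1],"rot":[0,0.07,0]},{"delta_pos":[-4.9,0,-4.1],"rot":[0,0.07,0]},{"delta_pos":[-4.9,0,-4.1],"rot":[0,0.07,0]},{"delta_pos":[-4.9,0,-4.1],"rot":[0,0.07,0]},{"delta_pos":[-4.9,0,-4.1],"rot":[0,0.07,0]}]'
python3 look.py s4
```

```text
t: 4.8
tool_pos: [0.5618, 0.0824, -0.0038]
tcp_rot: [0.019, -2.219, 2.22]
wrist_force: [-12.6, -2.3, 9.3]
finger_gap: 0.0852
t 4.8 tcp [ 0.5618  0.0824 -0.0038] zaxis deg -89.62 xaxis -179.62 down [-0.01  -0.001 -1.   ] F [-12.6  -2.3   9.3] gap 0.0852 q [-0.29  0.77  0.07  2.1  -0.18  0.28 -1.63]
block c [0.6193 0.0819] size [130.3 104.3] long axis -89.34 | off parallel 10.91 | fence frame x,y mm -108.4 27.8
```

View pics/s4.png

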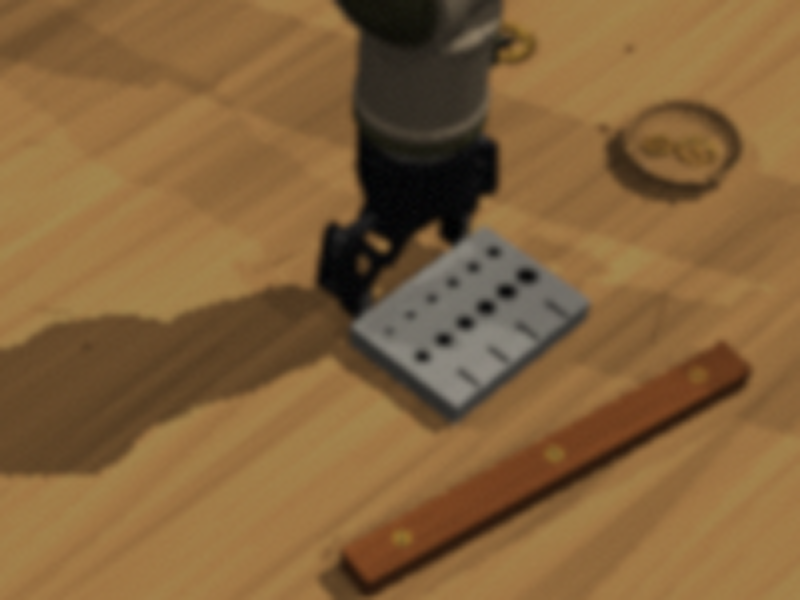

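Scene view: the block at crop (470,320) is nearly parallel to the fence line from (345,560) to (725,345), with both fingers behind it. I'll turn the last 10.6°, then push square.

```bash
python3 -m handwheel '[{"delta_pos":[-3.3,0,-2.7],"rot":[0,0.046,0]},{"delta_pos":[-3.3,0,-2.7],"rot":[0,0.046,0]},{"delta_pos":[-3.3,0,-2.7],"rot":[0,0.046,0]},{"delta_pos":[-3.3,0,-2.7],"rot":[0,0.046,0]},{"delta_pos":[-3,0,0],"rot":[0,0,0]}]'
python3 look.py s5
```

```text
t: 5.27
tool_pos: [0.5786, 0.0935, -0.004]
tcp_rot: [-0.177, -2.125, 2.125]
wrist_force: [-14.8, 1.7, 9.3]
finger_gap: 0.0854
t 5.27 tcp [ 0.5786  0.0935 -0.004 ] zaxis deg -100.09 xaxis 169.91 down [-0.01   0.001 -1.   ] F [-14.8   1.7   9.3] gap 0.0854 q [-0.33  0.78  0.11  2.06 -0.26  0.32 -1.75]
block c [0.6364 0.0814] size [130.3 104.2] long axis 80.14 | off parallel 0.39 | fence frame x,y mm -91.5 30.4
```

View pics/s5.png

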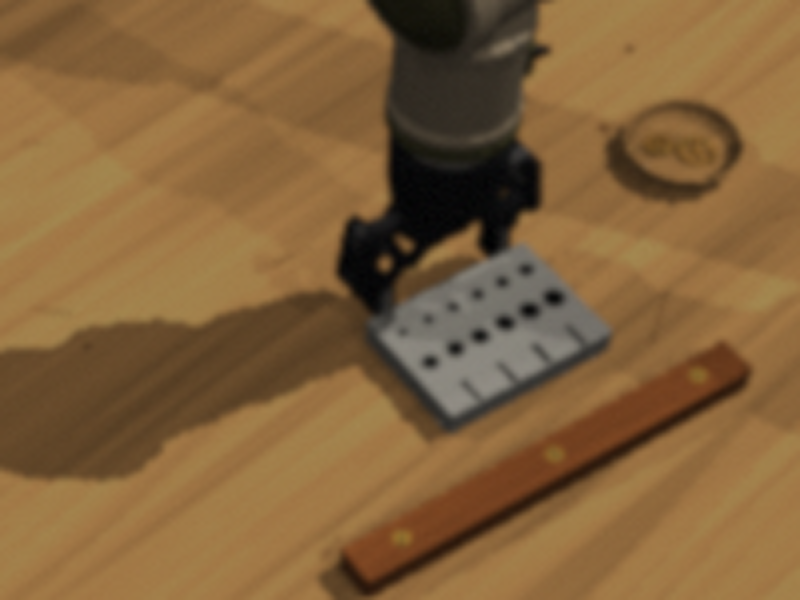

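The scene view shows the block at crop (490,335), parallel within about 0.4° and 43 mm short of the fence. I push straight on.

```bash
python3 -m handwheel '[{"delta_pos":[-7,0,0],"rot":[0,0,0]},{"delta_pos":[-7,0,0],"rot":[0,0,0]},{"delta_pos":[-7,0,0],"rot":[0,0,0]},{"delta_pos":[-7,0,0],"rot":[0,0,0]},{"delta_pos":[-4,0,0],"rot":[0,0,0]}]'
python3 look.py s6
```

```text
t: 5.73
tool_pos: [0.6113, 0.0875, -0.0041]
tcp_rot: [-0.176, -2.127, 2.127]
wrist_force: [-12.1, 2.4, 5.4]
finger_gap: 0.0857
t 5.73 tcp [ 0.6113  0.0875 -0.0041] zaxis deg -99.96 xaxis 170.04 down [-0.008  0.001 -1.   ] F [-12.1   2.4   5.4] gap 0.0857 q [-0.31  0.8   0.12  1.99 -0.25  0.37 -1.74]
block c [0.6685 0.0757] size [130.9 104.3] long axis 80.33 | off parallel 0.58 | fence frame x,y mm -58.8 30.5
```

View pics/s6.png

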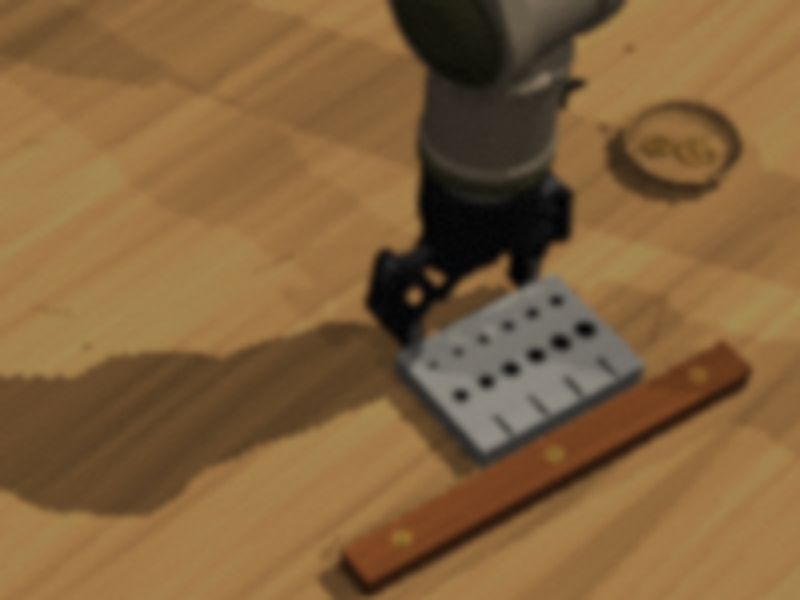

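The gap in the view is about 10 mm at crop (560,420). I close it in 2 mm steps and watch the force.

```bash
python3 -m handwheel '[{"delta_pos":[-2,0,0],"rot":[0,0,0]},{"delta_pos":[-2,0,0],"rot":[0,0,0]},{"delta_pos":[-2,0,0],"rot":[0,0,0]},{"delta_pos":[-1,0,0],"rot":[0,0,0]},{"delta_pos":[-1,0,0],"rot":[0,0,0]}]'
python3 -m handwheel '[{"delta_pos":[-1,0,0],"rot":[0,0,0]},{"delta_pos":[-1,0,0],"rot":[0,0,0]}]'
python3 look.py s7
```

```text
t: 6.2
tool_pos: [0.6179, 0.0863, -0.0041]
tcp_rot: [-0.174, -2.126, 2.126]
wrist_force: [-14.9, 2.4, 8.0]
finger_gap: 0.086
t: 6.37
tool_pos: [0.6196, 0.086, -0.0041]
tcp_rot: [-0.174, -2.126, 2.126]
wrist_force: [-14.7, 2.5, 8.6]
finger_gap: 0.0855
t 6.37 tcp [ 0.6196  0.086  -0.0041] zaxis deg -99.95 xaxis 170.05 down [-0.011  0.001 -1.   ] F [-14.7   2.5   8.6] gap 0.0855 q [-0.31  0.81  0.12  1.97 -0.25  0.39 -1.74]
block c [0.6746 0.0745] size [130.8  98.1] long axis 80.55 | off parallel 0.8 | fence frame x,y mm -52.7 30.4
```

View pics/s7.png

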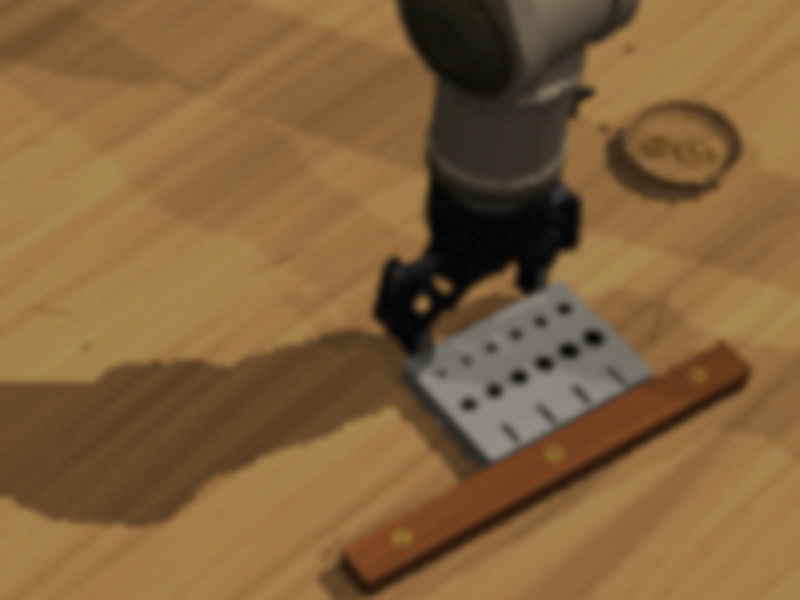

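```bash
python3 -m handwheel '[{"delta_pos":[-1,0,0],"rot":[0,0,0]},{"delta_pos":[-1,0,0],"rot":[0,0,0]}]'
python3 -m handwheel '[{"delta_pos":[-1,0,0],"rot":[0,0,0]},{"delta_pos":[-1,0,0],"rot":[0,0,0]}]'; python3 look.py s8
```

```text
t: 6.58
tool_pos: [0.6215, 0.0857, -0.0041]
tcp_rot: [-0.173, -2.126, 2.125]
wrist_force: [-14.2, 2.1, 8.2]
finger_gap: 0.0854
t: 6.75
tool_pos: [0.6225, 0.0855, -0.0041]
tcp_rot: [-0.171, -2.125, 2.125]
wrist_force: [-20.0, 3.7, 12.9]
finger_gap: 0.0854
t 6.75 tcp [ 0.6225  0.0855 -0.0041] zaxis deg -99.95 xaxis 170.05 down [-0.013  0.001 -1.   ] F [-20.    3.7  12.9] gap 0.0854 q [-0.31  0.81  0.12  1.96 -0.25  0.4  -1.73]
block c [0.6759 0.0746] size [130.6  96.5] long axis 79.84 | off parallel 0.09 | fence frame x,y mm -51.4 30.7
```

Contact: the force is up to 20 N and the hand has begun to stall. I press a little more to seat it, then check.

```bash
python3 -m handwheel '[{"delta_pos":[-1,0,0],"rot":[0,0,0]},{"delta_pos":[-1,0,0],"rot":[0,0,0]}]'
python3 -m handwheel '[{"delta_pos":[-1,0,0],"rot":[0,0,0]},{"delta_pos":[0,0,0],"rot":[0,0,0]}]'; python3 look.py s9
```

```text
t: 6.97
tool_pos: [0.6225, 0.0856, -0.0041]
tcp_rot: [-0.167, -2.124, 2.123]
wrist_force: [-24.3, 5.8, 18.0]
finger_gap: 0.0855
t: 7.13
tool_pos: [0.6225, 0.0855, -0.0041]
tcp_rot: [-0.165, -2.123, 2.122]
wrist_force: [-25.4, 5.0, 17.8]
finger_gap: 0.0854
t 7.13 tcp [ 0.6225  0.0855 -0.0041] zaxis deg -99.92 xaxis 170.07 down [-0.018  0.002 -1.   ] F [-25.4   5.   17.8] gap 0.0854 q [-0.3   0.81  0.12  1.96 -0.25  0.4  -1.73]
block c [0.6762 0.0744] size [130.4  96.4] long axis 80.38 | off parallel 0.63 | fence frame x,y mm -51.0 30.6
```

View pics/s9.png

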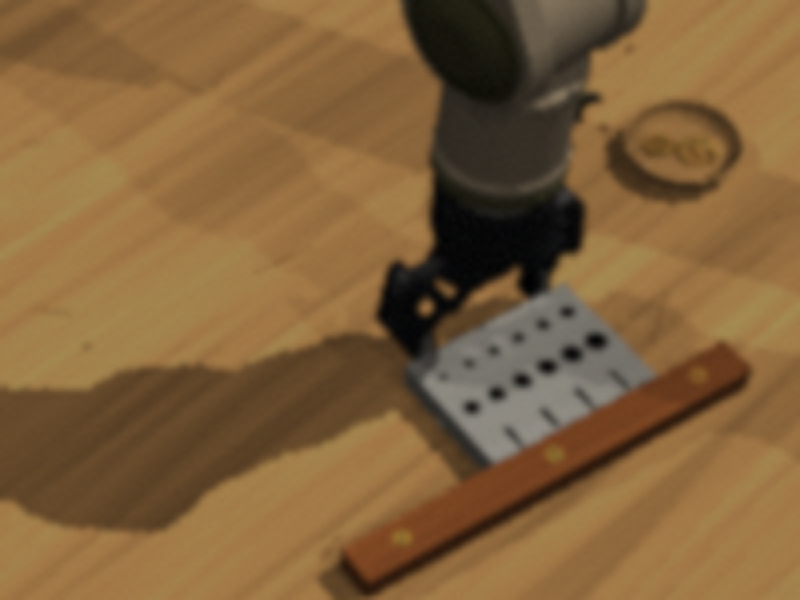

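The hand has stopped dead while the force rose to about 25 N, and the view shows the block along the fence from crop (490,465) to (650,380). I back straight off, then lift and swing clear.

```bash
python3 -m handwheel '[{"delta_pos":[3,0,0],"rot":[0,0,0]},{"delta_pos":[4,0,0],"rot":[0,0,0]},{"delta_pos":[10,0,0],"rot":[0,0,0]},{"delta_pos":[20,0,0],"rot":[0,0,0]},{"delta_pos":[20,0,0],"rot":[0,0,0]}]'
python3 -m handwheel '[{"delta_pos":[0,-40,0],"rot":[0,0,0]},{"delta_pos":[0,-40,0],"rot":[0,0,0]},{"delta_pos":[0,-40,0],"rot":[0,0,0]},{"delta_pos":[0,-40,0],"rot":[0,0,0]},{"delta_pos":[0,-40,0],"rot":[0,0,0]}]'
python3 -m handwheel '[{"delta_pos":[0,0,40],"rot":[0,0,0]},{"delta_pos":[0,0,40],"rot":[0,0,0]},{"delta_pos":[0,0,40],"rot":[0,0,0]},{"delta_pos":[0,0,40],"rot":[0,0,0]},{"delta_pos":[0,0,40],"rot":[0,0,0]}]'
python3 -m handwheel '[{"delta_pos":[0,0,40],"rot":[0,0,0]},{"delta_pos":[0,0,40],"rot":[0,0,0]},{"delta_pos":[0,0,40],"rot":[0,0,0]},{"delta_pos":[0,0,40],"rot":[0,0,0]},{"delta_pos":[0,0,40],"rot":[0,0,0]}]'
python3 look.py s10
python3 - <<'E'
from h import *
im=cams.camera("top");cv2.imwrite("pics/t10.png",im[:,:,::-1])
try:print(block("top",im,(150,130,320,270),110)[0])
except Exception as e:print(e)
E
```

```text
t: 7.6
tool_pos: [0.5762, 0.0936, -0.0034]
tcp_rot: [-0.19, -2.131, 2.13]
wrist_force: [-1.1, -0.0, -0.6]
finger_gap: 0.0855
t: 8.02
tool_pos: [0.5758, 0.0936, 0.1986]
tcp_rot: [-0.188, -2.131, 2.13]
wrist_force: [1.0, 1.6, -0.1]
finger_gap: 0.0852
t: 8.43
tool_pos: [0.5409, -0.1048, 0.1969]
tcp_rot: [-0.188, -2.131, 2.131]
wrist_force: [0.7, 0.7, 0.4]
finger_gap: 0.0853
t: 8.85
tool_pos: [0.506, -0.3022, 0.1967]
tcp_rot: [-0.188, -2.13, 2.131]
wrist_force: [0.1, -0.0, -0.8]
finger_gap: 0.0851
t 8.85 tcp [ 0.506  -0.3022  0.1967] zaxis deg -100.03 xaxis 169.97 down [ 0.001 -0.    -1.   ] F [ 0.1 -0.  -0.8] gap 0.0851 q [ 0.28  0.49  0.23  1.96 -0.17  0.71 -1.13]
block c [0.6778 0.0743] size [130.3  93. ] long axis 80.01 | off parallel 0.26 | fence frame x,y mm -49.5 30.8
(array([0.6790531 , 0.07483466]), (129.07859802246094, 95.24201202392578), 79.95541381835938)
```

View pics/t10.png

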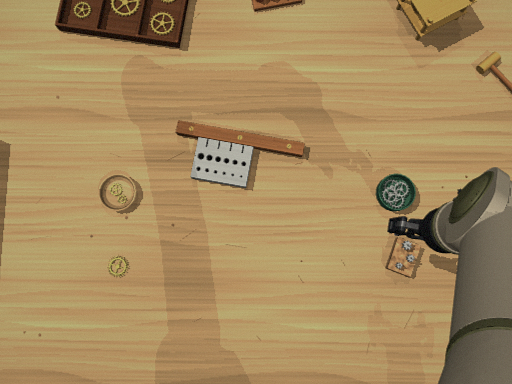

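View pics/s10.png

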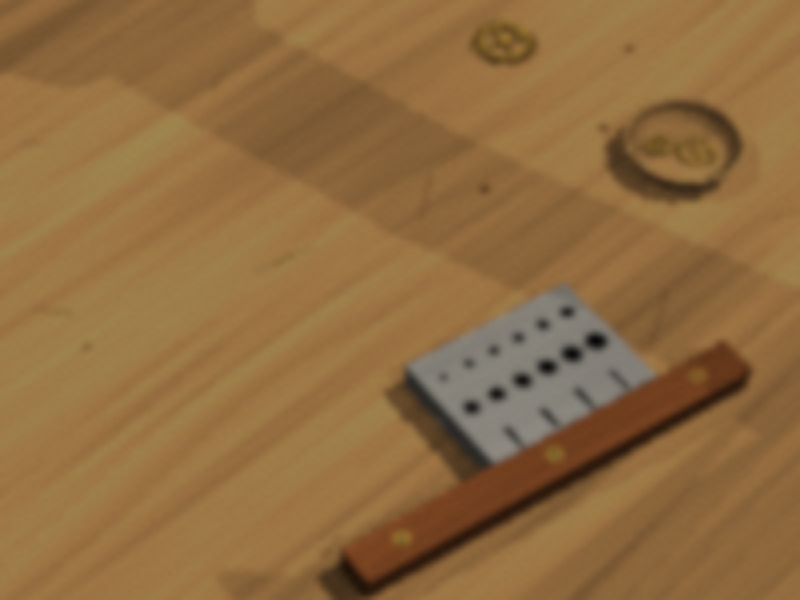

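In the top view the block at (222,162) is flush under the fence, and the bystanders are at their old pixels. It measures x ≈ -48 mm, y ≈ +31 mm and 0.2° off in the fence frame, and the hand is clear at 0.2 m height. I hand it in.

Run:
```python
from workcell import job
print(job.finish_job())
```

```text
the job is handed in; nothing more can be done
None
```

The riveting block now lies with a long side flat against the fence, and I handed the job in after about 9 s of robot time. No verdict is reported.

**How it was moved:** I set the two open fingertips against one long side and turned the block about 65° clockwise in one continuous arc. Then I pushed it straight onto the fence, already parallel within about 1°. At the fence the hand stopped dead and the force rose to about 25 N, so it is hard against it. The hand was backed off, raised to about 0.2 m and swung clear.

**Last checks from the cameras:**

| Check | Top camera | Scene camera | Required |
|---|---|---|---|
| Off parallel | 0.2° | 0.3° | under 2° |
| Block centre, square to the fence | -48.4 mm | -49.5 mm | -52 to -44 mm |
| Block centre, along the fence | +31 mm | +31 mm | within 87 mm |

The wrist force was near zero, and by eye the bystanders stand where they did at the start.

**Disagreement:** the scene camera reads about 4 to 6 mm farther in x than the top camera. I subtracted a fixed 4.5 mm from its block readings. I took the fence position from the top camera only.

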